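# Lay the orange paint brush on the brush rest

### The arm

A 6-joint arm with a two-finger parallel gripper is mounted at the origin on the work surface. World frame = base frame: x ahead of the robot, y to its left, z up, the work surface at z = 0. Lengths are in m, angles in degrees, forces in N, time in s.
With the tool pointing down it reaches from about 0.375 to 0.9 m from the base axis. Payload 3.1 kg.
Tool frame: the origin (TCP) lies on the centre line of the jaws, within the pads' length; the fingertips stand 25 mm ahead of it and the grasp point (between the pads) lies 6 mm ahead of it; z points along the fingers, y is the line along which they close (so a half turn about z gives the same grasp; the last joint's range is limited). The gripper opens to 87 mm and grips with 3 to 60 N. Pads are 19 mm wide; open, the fingers measure 117 mm over their backs; the gripper's body (75 mm by 190 mm) begins 51 mm behind the grasp point.
Start: joints at [-79.899, 30.224, 82.088, -0, 67.689, -10.227], TCP at [0.217, -0.586, 0.248] pointing down, gripper open.
Joint ranges: [-176.69, 176.69], [-43.24, 126.21], [12.49, 139.97], [-82, 262], [0, 151.66], [-163.58, 163.58]. Speed limits (degrees/s): [159.86, 159.86, 180, 180, 180, 180].

### API

Orientations are given as a 3x3 rotation matrix whose columns are the frame's x, y, z axes.
In Python, from rig import * gives the robot as it stands.
- The arm moves only by the tool step_arm, never from a script. Its argument "steps" is a list of rows, each a list of 7 numbers: the shift along the tool's x, y, z normalised to -1 to 1, where 1 is 0.3 m, then the turn, a rotation vector about the tool's x, y, z normalised to -1 to 1, where 1 is 45 degrees, then the gripper's target within -1 to 1 (shut at 1, half-way at 0, fully open at -1). A call has 1 to 8 rows; each row is the pose to reach, as a shift and turn from the pose commanded when the call began, along the tool's axes at that moment; what a row does not reach only later rows make up. A row lasts 1/12 s, in which the tool goes at most 41.7 mm and 7.16 degrees, less where a joint would pass 70% of its speed; a pose out of reach is approached as far as the arm can. A call with a number of a shift or a turn outside -1 to 1 is refused whole. A call with a gripper value outside its range is refused whole. The fingers move at their own pace and stop on an object; the grip force is fixed at half the most. Time passes only in rows, so rows that repeat a pose let the fingers close. It gives the time, the measured TCP pose, the force, the opening and the grip force at its end, in the units of the state.
- read_state(): the state, without advancing time (a new reading comes with each control period).
- capture(name): name is "scene" or "side" or "wrist"; returns a dict with "image" (384x512x3 uint8, red, green, blue), "vertical_fov" (degrees; the focal length in pixels is half the picture's height over the tangent of half this angle, whatever the lens; pixels are square), "cx", "cy" (the principal point, pixels), "world_from_camera" (4x4, takes a point from camera to world coordinates); the wrist camera has in their place "T_tool_cam" (4x4, takes a point from camera to tool coordinates, whose origin is the TCP and whose axes are the flange's). Camera axes: x right, y down, z forward; pixel columns grow to the right and rows downward; lengths in m; the calibration is good to about 2 mm. A picture is of the moment at which its call begins: read the wrist's pose just before it. There is no depth.
- hand_in(): hands the job in; it is judged then, once.
The state is a dict: "time_s": time; "joint_positions": joint angles; "qvel": joint speeds; "tau": joint torques, N m; "position": TCP position; "tcp_rot": TCP orientation; "force": force on the tool from outside, world axes, zero at the start; "moment": the same for the moment, N m; "opening": opening from 0.0 (shut) to 1.0 (fully open); "grasp_force": force on a finger pad.
Only numpy, scipy, OpenCV 4.12 (cv2) and the standard library are available. Lean on these libraries where they do the work, as an engineer would, in place of code of your own. Each camera call takes 0.05 s, during which the arm holds its last target. There are 200 camera calls.

### The job

In the art class, pick up the brush with orange paint on its bristles and set it down (do not drop it) straight across the top of the raised wooden brush rest, so that it balances there level and by itself, clear of the table. Leave the teal and the purple brush where they lie.

Things in the scene. Friction and masses are not known exactly. Their poses are not given: they have to be found in the camera images.
- orange_brush: Flat wash brush to move, 220 mm long, about 60 g, flat on the table: blue handle, bristles ending in orange paint. Origin: on its underside at its balance point, where it is best gripped (handle 22 mm wide in y, 14 mm thick in z). x runs along it to the bristles: handle from -115 to +30 mm, aluminium ferrule (32 mm wide, 14 thick) to +65, bristles (34 mm wide, 12 thick) to +105. z is up.
- teal_brush: A brush of the same shape, with teal paint on its bristles; a bystander lying on the table. Same origin and axes.
- purple_brush: A brush of the same shape, with dark purple paint on its bristles; a bystander lying on the table. Same origin and axes.
- rest_top (a point): Centre of the flat top of the fixed wooden brush rest, 60 mm above the table. The top is a beam 44 mm wide (x) and 200 mm long (y), with a lip 8 mm thick and 10 mm high at each end; under it a thinner web and a foot 90 mm wide (x). x is level, across the beam: the brush must lie along it, bristles either way. y runs along the beam, z is up.
There are look-alikes about, which are no part of the job. Leave any yellow look-alike of the orange_brush alone.

How it is judged:
By the outcome, as a careful person would: the job done as asked, in the order asked, and still so for the second after the job is handed in, with the robot touching nothing.
It also fails if it takes over 42 s, if anything falls off the work surface, if the arm or the gripper's body presses on something with over 40 N, if the wrist force passes 120 N, or if a joint passes its speed limit or range.

## Working session

There is one attempt and no reset: what is moved stays moved. The work goes in short steps, Python scripts to look and compute and a tool call to move; the robot and the scene stay as the last step left them, time stands still between calls to the robot, and variables do not carry over. Pictures are saved under pics/ and viewed, at most 10 in all, crops included, and the job is handed in when it is done.

Besides the shell and the picture viewer there is one more tool, called after "Request:" by a JSON object that holds its "api" and its "payload", one argument or row to a line. step_arm: Moves the arm, as the interface text tells. Scaled input: -1 to 1 covers 0.3 m each way for a shift and 45 degrees each way for a turn. Its arguments: {"type":"object","properties":{"steps":{"type":"array"}},"required":["steps"]}

```bash
mkdir -p pics; cat > h.py <<'E'
from rig import *
import numpy as np, cv2, pickle
def grab(n):
    s=read_state(); c=capture(n)
    if n=="wrist":
        T=np.eye(4);T[:3,:3]=np.array(s["tcp_rot"]);T[:3,3]=s["position"]
        c["world_from_camera"]=T@np.array(c["T_tool_cam"])
    return c
def save(c,f): cv2.imwrite("pics/"+f,np.array(c["image"])[:,:,::-1])
def foc(c): return c["image"].shape[0]/2/np.tan(np.radians(c["vertical_fov"]/2))
def px2w(c,u,v,z):
    f=foc(c);M=np.array(c["world_from_camera"])
    d=M[:3,:3]@np.array([(u-c["cx"])/f,(v-c["cy"])/f,1]);o=M[:3,3]
    return o+d*(z-o[2])/d[2]
def w2px(c,p):
    f=foc(c);q=np.linalg.inv(np.array(c["world_from_camera"]))@np.append(p,1)
    return np.array([c["cx"]+f*q[0]/q[2],c["cy"]+f*q[1]/q[2]])
E
python3 - <<'E'
from h import *
ims=[]
for n in("scene","side"):
    c=grab(n);pickle.dump(c,open(n+".pkl","wb"));save(c,n+"0.png");print(n,c["vertical_fov"],c["cx"],c["cy"],np.round(c["world_from_camera"],3).tolist(),c.keys())
print(read_state())
E
```

```text
scene 56.57726793582057 251.51447031116462 195.9489945260831 [[-0.755, 0.445, -0.481, 0.819], [0.655, 0.499, -0.567, 0.501], [-0.012, -0.744, -0.668, 0.651], [0.0, 0.0, 0.0, 1.0]] dict_keys(['image', 'vertical_fov', 'cx', 'cy', 'world_from_camera'])
side 44.99795920657269 260.7546006492762 189.35808287306287 [[-0.866, -0.259, 0.427, -0.147], [-0.5, 0.448, -0.741, 0.913], [0.001, -0.856, -0.517, 0.72], [0.0, 0.0, 0.0, 1.0]] dict_keys(['image', 'vertical_fov', 'cx', 'cy', 'world_from_camera'])
{'time_s': 0.1, 'joint_positions': array([-7.98983950e+01,  3.02727616e+01,  8.21494247e+01, -9.67258998e-05,
        6.76892063e+01, -1.02274313e+01]), 'qvel': array([-0.01136436, -0.14615858, -0.14321896, -0.03620959,  0.02890422,
        0.03400918]), 'tau': array([ 3.40590750e-04, -4.40983880e+01, -1.77152073e+01,  6.35674037e-02,
        5.34109992e-02, -4.22819232e-05]), 'position': array([ 0.21704841, -0.58544788,  0.24667674]), 'tcp_rot': array([[ 9.37712831e-01,  3.47411183e-01, -3.42533486e-04],
       [ 3.47411182e-01, -9.37710941e-01,  1.91375552e-03],
       [ 3.43662674e-04, -1.91355307e-03, -9.99998110e-01]]), 'force': array([ 0.65717428, -0.33270043,  0.69573028]), 'moment': array([-0.01187594, -0.00093931,  0.05417234]), 'grasp_force': 0.0, 'opening': 1.0019753846456347}
```

View pics/scene0.png

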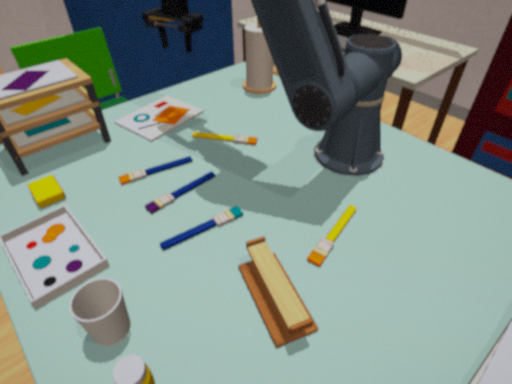

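View pics/side0.png

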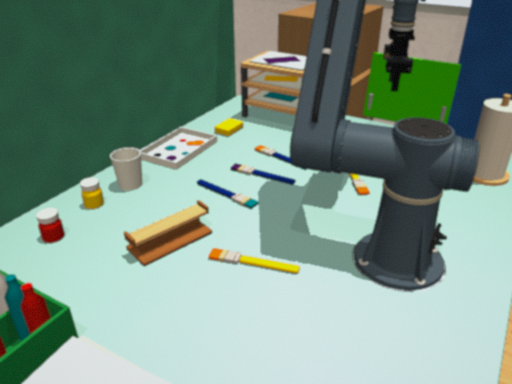

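Scene candidates with orange bristles are a blue-handled brush at (155,170) with its tip at (125,179), and two yellow-handled ones at (225,138) and (332,235). The blue-handled one fits the description, since the yellow ones are look-alikes. The purple brush is at (180,192), the teal one at (203,228), and the rest's beam runs from (258,243) to (298,325). I'll confirm this in an enlarged crop.

```bash
python3 - <<'E'
from h import *
c=pickle.load(open("scene.pkl","rb"));I=c["image"][:,:,::-1]
a=cv2.resize(I[145:245,105:255],None,fx=5,fy=5,interpolation=cv2.INTER_CUBIC)[:290,:]
a=cv2.resize(I[145:205,105:235],None,fx=5,fy=5,interpolation=cv2.INTER_CUBIC)
b=cv2.resize(I[230:345,230:325],None,fx=5,fy=5,interpolation=cv2.INTER_CUBIC)
cv2.imwrite("pics/cr1.png",a);cv2.imwrite("pics/cr2.png",b)
for n,u,v,z in[("br tip",121,180,.01),("br end",192,159,.01),("purp tip",148,208,.01),("purp end",215,175,.01),("teal",242,211,.01),("tealend",163,245,.01),("rest a",258,243,.06),("rest b",298,325,.06)]:
    print(n,px2w(c,u,v,z).round(3))
E
```

```text
br tip [ 0.591 -0.341  0.01 ]
br end [ 0.383 -0.291  0.01 ]
purp tip [ 0.59  -0.186  0.01 ]
purp end [ 0.377 -0.181  0.01 ]
teal [ 0.414 -0.015  0.01 ]
tealend [ 0.625 -0.051  0.01 ]
rest a [0.483 0.124 0.06 ]
rest b [0.556 0.312 0.06 ]
```

View pics/cr1.png

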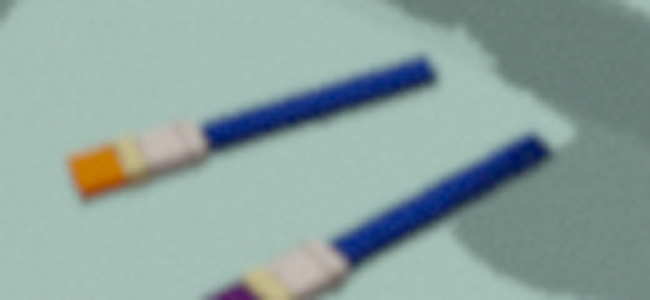

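View pics/cr2.png

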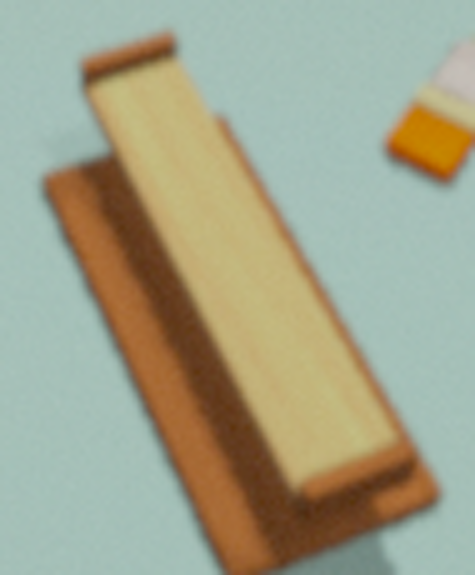

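The crop confirms a blue handle, a pale ferrule and orange bristles, tip at about (122,180). The rest has a yellow beam with brown lips at each end. I'll move above the brush.

Request:
{"api": "step_arm", "payload": {
  "steps": [
    [1,-0.45,0,0,0,0.755,0],
    [1,-0.45,0,0,0,0.755,0],
    [1,-0.45,0,0,0,0.755,0],
    [1,-0.45,0,0,0,0.755,0],
    [1,-0.45,0,0,0,0.755,0],
    [1,-0.45,0,0,0,0.755,0],
    [1,-0.45,0,0,0,0.755,0],
    [1,-0.45,0,0,0,0.755,0]
  ]
}}

```text
time_s: 0.77
position: [0.4525, -0.3534, 0.2472]
tcp_rot: [[0.972, -0.236, -0.001], [-0.236, -0.972, 0.001], [-0.001, -0.0, -1.0]]
force: [0.0, -0.3, 0.5]
opening: 0.528
grasp_force: 0.0
```

```bash
python3 - <<'E'
from h import *
s=read_state();print(s["position"],np.array(s["tcp_rot"]).round(3).tolist(),s["opening"])
c=grab("wrist");pickle.dump(c,open("w1.pkl","wb"));save(c,"w1.png");print(np.array(c["T_tool_cam"]).round(3).tolist(),c["vertical_fov"])
for p in[(.489,-.316,.01),(.591,-.341,.01),(.383,-.291,.01)]:print(w2px(c,p))
E
```

```text
[ 0.45250106 -0.35337495  0.24723685] [[0.972, -0.236, -0.001], [-0.236, -0.972, 0.001], [-0.001, -0.0, -1.0]] 0.5283109445091252
[[0.001, -0.96, -0.279, 0.076], [1.0, 0.001, 0.0, 0.001], [-0.0, -0.279, 0.96, -0.136], [0.0, 0.0, 0.0, 1.0]] 68.94950107326743
[221.16202541 147.05232579]
[218.42301558  61.22822515]
[224.2421323  222.85841398]
```

View pics/w1.png

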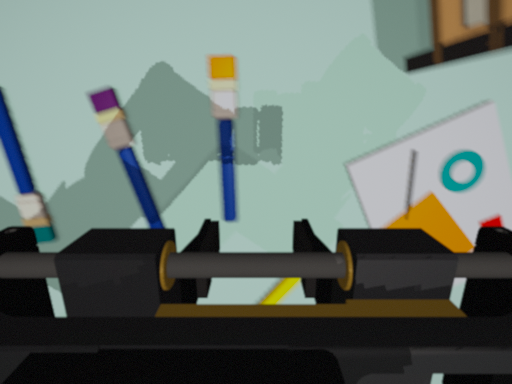

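The wrist view shows the orange brush with its tip at (222,57) and handle end at (230,220). It is slightly off the jaw axis. I'll measure its outline.

```bash
cat >> h.py <<'E'
def brush(c,box,z=.014):
    x0,y0,x1,y1=box;H=cv2.cvtColor(np.array(c["image"]),cv2.COLOR_RGB2HSV)[y0:y1,x0:x1]
    h,s,v=H[...,0].astype(int),H[...,1],H[...,2]
    def axis(m):
        n,l,st,ce=cv2.connectedComponentsWithStats(m.astype(np.uint8));k=1+np.argmax(st[1:,4])
        q=np.argwhere(l==k)[:,::-1]+[x0,y0]
        return np.array([px2w(c,a,b,z)[:2] for a,b in q])
    blue=axis((h>105)&(h<130)&(s>150)); org=axis((h>8)&(h<24)&(s>150)&(v>120))
    bc=blue.mean(0);d=np.linalg.svd(blue-bc,full_matrices=False)[2][0]
    if d@(org.mean(0)-bc)<0:d=-d
    t=(blue-bc)@d;to=(org-bc)@d;yaw=np.degrees(np.arctan2(d[1],d[0]))
    oc=org.mean(0)-bc
    print("yaw",yaw,"yaw2",np.degrees(np.arctan2(oc[1],oc[0])),"len blue",np.ptp(t),"tip-end",to.max()-t.min())
    print("origin from end",bc+d*(t.min()+.115),"from tip",bc+d*(to.max()-.105),"from ferrule",bc+d*(t.max()-.03))
E
python3 - <<'E'
from h import *
c=pickle.load(open("w1.pkl","rb"));brush(c,(190,40,260,232))
s=pickle.load(open("scene.pkl","rb"));brush(s,(110,145,205,172+15))
for p in[(.489,-.316,.01)]:print(w2px(c,p))
E
```

```text
yaw -12.377330871487422 yaw2 -11.874540567557169 len blue 0.13543481554724218 tip-end 0.2107957952080592
origin from end [ 0.50056956 -0.32588882] from tip [ 0.49157929 -0.32391591] from ferrule [ 0.4912267  -0.32383854]
yaw -12.382569794474481 yaw2 -12.265621489988881 len blue 0.13371831808134288 tip-end 0.20982256360050122
origin from end [ 0.50193259 -0.31653903] from tip [ 0.49199191 -0.3143566 ] from ferrule [ 0.49091335 -0.3141198 ]
[221.16202541 147.05232579]
```

Request:
{"api": "step_arm", "payload": {
  "steps": [
    [0.115,-0.14,0.4,0,0,-0.03,-0.3],
    [0.115,-0.14,0.4,0,0,-0.03,-0.3],
    [0.115,-0.14,0.4,0,0,-0.03,-0.3],
    [0.115,-0.14,0.4,0,0,-0.03,-0.3],
    [0.115,-0.14,0.4,0,0,-0.03,-0.3],
    [0.115,-0.14,0.4,0,0,-0.03,-0.3]
  ]
}}

```text
time_s: 1.32
position: [0.495, -0.3232, 0.1279]
tcp_rot: [[0.977, -0.213, -0.0], [-0.213, -0.977, -0.0], [-0.0, 0.0, -1.0]]
force: [-0.0, -0.6, 1.3]
opening: 0.649
grasp_force: 0.0
```

```bash
python3 - <<'E'
from h import *
s=read_state();print(s["position"],np.array(s["tcp_rot"]).round(3).tolist(),s["opening"])
c=grab("wrist");pickle.dump(c,open("w2.pkl","wb"));save(c,"w2.png")
try: brush(c,(190,0,330,230))
except Exception as e: print(e)
E
```

```text
[ 0.49501135 -0.32316806  0.12786536] [[0.977, -0.213, -0.0], [-0.213, -0.977, -0.0], [-0.0, 0.0, -1.0]] 0.648719251314796
yaw -12.6617663394197 yaw2 -10.507505956681099 len blue 0.06323113619018877 tip-end 0.13779587843020166
origin from end [ 0.57074739 -0.34450633] from tip [ 0.49054239 -0.32648759] from ferrule [ 0.49096706 -0.32658299]
```

View pics/w2.png

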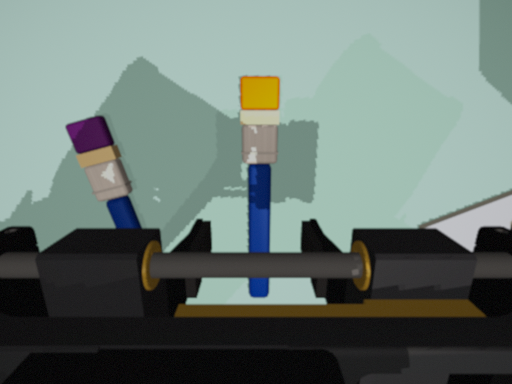

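The brush sits centred between the jaws at column 260, ferrule edge at row 165, and is well aligned. I'll descend and grip.

Request:
{"api": "step_arm", "payload": {
  "steps": [
    [-0.012,0.013,0.1,0,0,0,-0.3],
    [-0.012,0.013,0.2,0,0,0,-0.3],
    [-0.012,0.013,0.28,0,0,0,-0.3],
    [-0.012,0.013,0.33,0,0,0,-0.3],
    [-0.012,0.013,0.33,0,0,0,-0.3],
    [-0.012,0.013,0.33,0,0,0,-0.3]
  ]
}}

```text
time_s: 1.87
position: [0.4909, -0.3273, 0.0301]
tcp_rot: [[0.977, -0.214, 0.002], [-0.214, -0.977, -0.002], [0.002, 0.001, -1.0]]
force: [-0.2, -0.0, -0.2]
opening: 0.65
grasp_force: 0.0
```

Request:
{"api": "step_arm", "payload": {
  "steps": [
    [0,0,0,0,0,0,1],
    [0,0,0,0,0,0,1],
    [0,0,0,0,0,0,1],
    [0,0,0,0,0,0,1],
    [0,0,0,0,0,0,1],
    [0,0,0,0,0,0,1],
    [0,0,0,0,0,0,1],
    [0,0,0,0,0,0,1]
  ]
}}

```text
time_s: 2.53
position: [0.4908, -0.3256, 0.0288]
tcp_rot: [[0.977, -0.213, 0.0], [-0.213, -0.977, -0.0], [0.0, 0.0, -1.0]]
force: [-0.2, 0.5, 3.5]
opening: 0.246
grasp_force: 30.0
```

Request:
{"api": "step_arm", "payload": {
  "steps": [
    [0,0,-0.08,0,0,0,1],
    [0,0,-0.2,0,0,0,1],
    [0,0,-0.3,0,0,0,1],
    [0,0,-0.4,0,0,0,1],
    [0,0,-0.5,0,0,0,1],
    [0,0,-0.6,0,0,0,1],
    [0,0,-0.67,0,0,0,1],
    [0,0,-0.67,0,0,0,1]
  ]
}}

```text
time_s: 3.2
position: [0.4928, -0.3274, 0.2344]
tcp_rot: [[0.977, -0.213, 0.007], [-0.213, -0.977, -0.007], [0.009, 0.005, -1.0]]
force: [0.2, -0.4, 0.3]
opening: 0.245
grasp_force: 30.0
```

```bash
python3 - <<'E'
from h import *
s=read_state();p=s["position"];R=np.array(s["tcp_rot"]);print(p,s["opening"],s["grasp_force"],s["force"])
print("to rest, tool axes/0.3:",R.T@(np.array([.52,.21,p[2]])-p)/.3)
E
```

```text
[ 0.49279824 -0.32744544  0.23437977] 0.24512170798264468 29.99917209148407 [ 0.16254489 -0.36268914  0.34405549]
to rest, tool axes/0.3: [-0.29242575 -1.76974162 -0.01187735]
```

Request:
{"api": "step_arm", "payload": {
  "steps": [
    [-0.05,-0.12,0,0,0,0,1],
    [-0.1,-0.24,0,0,0,0,1],
    [-0.15,-0.36,0,0,0,0,1],
    [-0.2,-0.48,0,0,0,0,1],
    [-0.25,-0.6,0,0,0,0,1],
    [-0.25,-0.72,0,0,0,0,1],
    [-0.25,-0.75,0,0,0,0,1],
    [-0.25,-0.75,0,0,0,0,1]
  ]
}}

```text
time_s: 3.87
position: [0.4645, -0.0871, 0.2285]
tcp_rot: [[0.978, -0.209, -0.002], [-0.209, -0.978, 0.001], [-0.003, -0.001, -1.0]]
force: [-0.1, 0.2, -0.9]
opening: 0.247
grasp_force: 30.0
```

Request:
{"api": "step_arm", "payload": {
  "steps": [
    [-0.05,-0.12,0,0,0,0.05,1],
    [-0.1,-0.24,0,0,0,0.1,1],
    [-0.15,-0.36,0,0,0,0.15,1],
    [-0.2,-0.48,0,0,0,0.2,1],
    [-0.2,-0.6,0,0,0,0.2,1],
    [-0.2,-0.72,0,0,0,0.2,1],
    [-0.2,-0.75,0,0,0,0.2,1],
    [-0.2,-0.75,0,0,0,0.2,1]
  ]
}}

```text
time_s: 4.53
position: [0.4558, 0.1437, 0.229]
tcp_rot: [[0.933, -0.36, 0.001], [-0.36, -0.933, -0.0], [0.001, 0.0, -1.0]]
force: [-0.8, -0.6, -0.6]
opening: 0.246
grasp_force: 30.0
```

```bash
python3 - <<'E'
from h import *
s=read_state();print(s["position"],np.array(s["tcp_rot"]).round(3).tolist(),s["opening"])
c=grab("wrist");pickle.dump(c,open("w3.pkl","wb"));save(c,"w3.png")
E
```

```text
[0.45581725 0.14369804 0.22900885] [[0.933, -0.36, 0.001], [-0.36, -0.933, -0.0], [0.001, 0.0, -1.0]] 0.2456529807262868
```

View pics/w3.png

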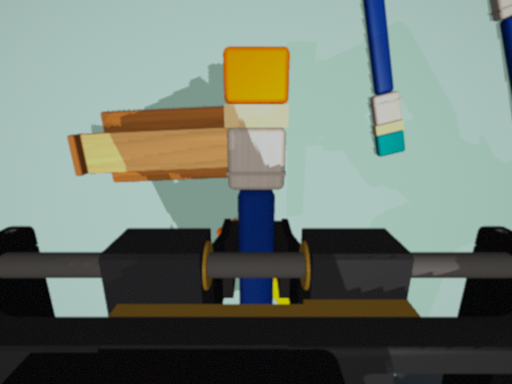

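The held brush is straight in the jaws. The beam's top runs from the far lip at (77,155) to the ferrule at (228,148), with its edges near rows 130–136 and 168–175. I'll measure those edges.

```bash
python3 - <<'E'
from h import *
c=pickle.load(open("w3.pkl","rb"));I=np.array(c["image"]).astype(int)
for u in(95,130,175,215):print(u,[(v,*I[v,u]) for v in list(range(124,144,2))+list(range(160,184,2))])
print([(u,*I[155,u]) for u in range(64,94,2)])
E
```

```text
95 [(124, np.int64(151), np.int64(176), np.int64(168)), (126, np.int64(124), np.int64(151), np.int64(140)), (128, np.int64(123), np.int64(150), np.int64(139)), (130, np.int64(124), np.int64(151), np.int64(140)), (132, np.int64(127), np.int64(138), np.int64(123)), (134, np.int64(184), np.int64(160), np.int64(99)), (136, np.int64(195), np.int64(184), np.int64(118)), (138, np.int64(196), np.int64(182), np.int64(115)), (140, np.int64(195), np.int64(185), np.int64(118)), (142, np.int64(195), np.int64(186), np.int64(118)), (160, np.int64(194), np.int64(195), np.int64(128)), (162, np.int64(194), np.int64(195), np.int64(127)), (164, np.int64(195), np.int64(187), np.int64(120)), (166, np.int64(196), np.int64(180), np.int64(114)), (168, np.int64(195), np.int64(183), np.int64(117)), (170, np.int64(195), np.int64(187), np.int64(120)), (172, np.int64(192), np.int64(178), np.int64(124)), (174, np.int64(168), np.int64(188), np.int64(180)), (176, np.int64(172), np.int64(196), np.int64(190)), (178, np.int64(171), np.int64(196), np.int64(189)), (180, np.int64(172), np.int64(196), np.int64(189)), (182,
[... 3472 characters left out ...]
66, np.int64(170), np.int64(194), np.int64(187)), (68, np.int64(170), np.int64(195), np.int64(188)), (70, np.int64(167), np.int64(183), np.int64(174)), (72, np.int64(174), np.int64(121), np.int64(77)), (74, np.int64(181), np.int64(115), np.int64(46)), (76, np.int64(172), np.int64(107), np.int64(45)), (78, np.int64(116), np.int64(69), np.int64(29)), (80, np.int64(73), np.int64(42), np.int64(16)), (82, np.int64(73), np.int64(41), np.int64(15)), (84, np.int64(154), np.int64(125), np.int64(71)), (86, np.int64(195), np.int64(182), np.int64(115)), (88, np.int64(194), np.int64(186), np.int64(119)), (90, np.int64(195), np.int64(186), np.int64(119)), (92, np.int64(195), np.int64(186), np.int64(119))]
```

```bash
python3 - <<'E'
from h import *
c=pickle.load(open("w3.pkl","rb"));s=read_state();p=s["position"];R=np.array(s["tcp_rot"])
up=np.array([px2w(c,u,v,.06)[:2] for u,v in[(95,133),(130,131.5),(175,129.5),(215,127.7)]])
lo=np.array([px2w(c,u,v,.06)[:2] for u,v in[(95,173),(130,171.5),(175,169.7),(215,167.7)]])
y=(up[-1]-up[0]+lo[-1]-lo[0]);y/=np.linalg.norm(y);y=y if y[1]>0 else -y
x=np.array([y[1],-y[0]]);m=(up.mean(0)+lo.mean(0))/2
print("width",(up-lo).mean(0)@x,"rest x yaw",np.degrees(np.arctan2(x[1],x[0])),"slopes",up[-1]-up[0],lo[-1]-lo[0])
e1=px2w(c,84,155,.06)[:2];e2=px2w(c,71,155,.07)[:2]
for e,l in((e1,.092),(e2,.1)):
    t=m+y*((e-m)@y-l);d=np.append(t,p[2])-p;print("centre",t,"shift/.3",R.T@d/.3)
print("tool yaw",np.degrees(np.arctan2(R[1,0],R[0,0])),p)
# self check: brush held, ferrule/handle boundary u=256,v=190 and where TCP axis crosses brush
print("ferrule edge in world on brush top",px2w(c,256,190,p[2]-.015),"expected",p+R@[.03,0,.015])
E
```

```text
width 0.043548663753132696 rest x yaw -18.568667888388724 slopes [-0.04125493 -0.12245322] [-0.04271991 -0.12752507]
centre [0.52050691 0.22089617] shift/.3 [ 0.10856352 -0.32285339 -0.00041606]
centre [0.52036423 0.22047142] shift/.3 [ 0.10863204 -0.32136139 -0.00041426]
tool yaw -21.19799709630388 [0.4551192  0.14237041 0.22887744]
ferrule edge in world on brush top [0.48511759 0.13082615 0.21387744] expected [0.48307965 0.13150684 0.21387089]
```

Request:
{"api": "step_arm", "payload": {
  "steps": [
    [0.03,-0.08,0,0,0,-0.03,1],
    [0.06,-0.16,0,0,0,-0.058,1],
    [0.09,-0.24,0,0,0,-0.058,1],
    [0.105,-0.32,0,0,0,-0.058,1],
    [0.105,-0.32,0,0,0,-0.058,1],
    [0.105,-0.32,0,0,0,-0.058,1],
    [0.105,-0.32,0,0,0,-0.058,1]
  ]
}}

```text
time_s: 5.17
position: [0.5182, 0.2185, 0.2288]
tcp_rot: [[0.947, -0.322, -0.003], [-0.322, -0.947, -0.001], [-0.002, 0.002, -1.0]]
force: [0.3, 0.5, -0.7]
opening: 0.254
grasp_force: 30.0
```

Request:
{"api": "step_arm", "payload": {
  "steps": [
    [0,0,0.1,0,0,0,1],
    [0,0,0.2,0,0,0,1],
    [0,0,0.3,0,0,0,1],
    [0,0,0.38,0,0,0,1],
    [0,0,0.43,0,0,0,1],
    [0,0,0.43,0,0,0,1],
    [0,0,0.43,0,0,0,1],
    [0,0,0.43,0,0,0,1]
  ]
}}

```text
time_s: 5.83
position: [0.5194, 0.22, 0.1016]
tcp_rot: [[0.947, -0.321, 0.001], [-0.321, -0.947, 0.0], [0.001, -0.0, -1.0]]
force: [0.6, 0.2, -1.0]
opening: 0.247
grasp_force: 30.0
```

```bash
python3 - <<'E'
from h import *
s=read_state();p=s["position"];R=np.array(s["tcp_rot"]);print(p,s["force"],np.degrees(np.arctan2(R[1,0],R[0,0])))
print((R.T@(np.array([.5204,.2207,.0888])-p)).round(4))
save(grab("side"),"side2.png")
c=cv2.imread("pics/side2.png");cv2.imwrite("pics/s2c.png",cv2.resize(c[160:290,80:260],None,fx=4,fy=4,interpolation=cv2.INTER_CUBIC))
E
```

```text
[0.51938791 0.22000461 0.10156043] [ 0.64516186  0.23039875 -0.97890113] -18.74584305601869
[ 0.0007 -0.001   0.0128]
```

View pics/s2c.png

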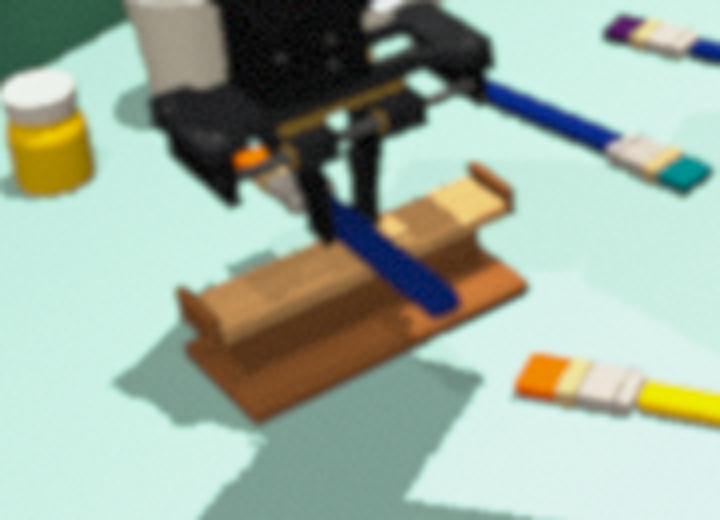

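The held brush is across the middle of the beam, clear of both lips. I'll lower it gently.

Request:
{"api": "step_arm", "payload": {
  "steps": [
    [0,0,0.015,0,0,0,1],
    [0,0,0.025,0,0,0,1],
    [0,0,0.033,0,0,0,1],
    [0,0,0.038,0,0,0,1],
    [0,0,0.04,0,0,0,1],
    [0,0,0.04,0,0,0,1],
    [0,0,0.04,0,0,0,1]
  ]
}}

```text
time_s: 6.47
position: [0.5187, 0.2209, 0.0888]
tcp_rot: [[0.947, -0.32, -0.0], [-0.32, -0.947, -0.0], [-0.0, 0.0, -1.0]]
force: [-1.7, 0.1, 3.6]
opening: 0.247
grasp_force: 30.0
```

Request:
{"api": "step_arm", "payload": {
  "steps": [
    [0,0,0,0,0,0,0.45],
    [0,0,0,0,0,0,0.4],
    [0,0,0,0,0,0,0.35],
    [0,0,0,0,0,0,0.2],
    [0,0,0,0,0,0,0],
    [0,0,0,0,0,0,-0.1],
    [0,0,0,0,0,0,-0.1],
    [0,0,0,0,0,0,-0.1]
  ]
}}

```text
time_s: 7.13
position: [0.5188, 0.2208, 0.0885]
tcp_rot: [[0.947, -0.32, 0.0], [-0.32, -0.947, 0.0], [-0.0, -0.0, -1.0]]
force: [0.5, -0.4, -0.3]
opening: 0.528
grasp_force: 0.0
```

Request:
{"api": "step_arm", "payload": {
  "steps": [
    [0,0,-0.03,0,0,0,-0.1],
    [0,0,-0.08,0,0,0,-0.1],
    [0,0,-0.14,0,0,0,-0.1],
    [0,0,-0.22,0,0,0,-0.1],
    [0,0,-0.32,0,0,0,-0.1],
    [0,0,-0.42,0,0,0,-0.1],
    [0,0,-0.5,0,0,0,-0.1],
    [0,0,-0.5,0,0,0,-0.1]
  ]
}}

```text
time_s: 7.8
position: [0.522, 0.2216, 0.2448]
tcp_rot: [[0.947, -0.32, 0.012], [-0.32, -0.947, 0.002], [0.01, -0.006, -1.0]]
force: [0.9, -0.3, -0.3]
opening: 0.553
grasp_force: 0.0
```

```bash
python3 - <<'E'
from h import *
print(read_state()["position"])
a=np.array(grab("side")["image"])[150:290,90:250,::-1];b=np.array(grab("wrist")["image"])[0:300,100:440,::-1]
a=cv2.resize(a,(400,350));b=cv2.resize(b,(397,350))
cv2.imwrite("pics/fin.png",np.hstack([a,b]))
E
```

```text
[0.52196582 0.22164528 0.24475712]
```

View pics/fin.png

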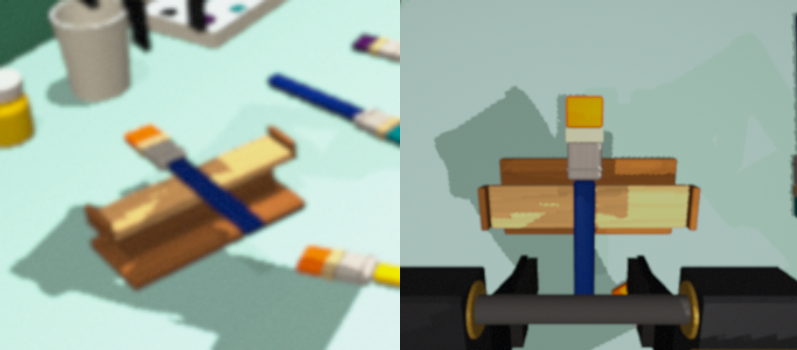

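The orange brush lies level and straight across the middle of the beam, and the gripper is clear. I'm handing in.

```bash
python3 -c "
from rig import *
print(hand_in())"
```

```text
the job is handed in; nothing more can be done
None
```

The orange brush is set down straight across the brush rest and, in the last pictures, lies level there by itself with the gripper clear; the other brushes were not touched, and the job is handed in at about 8 s.

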